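Shunt the toy blanks home in the sanding jig and bolt them in

TASK

Get the row of wooden toy blanks ready for sanding: push the whole row along the rail of the jig until it sits fully home against the end stop with no gaps, then push the wooden bolt all the way across behind the last blank. Only push: do not pick up or tip any blank, and leave everything else on the bench where it stands.

Things in the scene. Friction and masses are not known exactly. Their poses are not given: they have to be found in the camera images.
- jig: White jig board fixed on the bench, 12 mm thick, x -120 to 60, y -180 to 180 mm. Frame: origin on the bench under the rail's centre line; x across the rail, y along it to the end stop, z up. Rail: channel 42 mm wide about x = 0, floor at z = 12 mm, between fences 15 mm wide with tops at z = 20 mm, open at y = -180. Four blanks fully home fill y = -16 to 160 mm.
- stop_face (a point): Centre of the face of the end stop that the first blank must meet, at x = 0, y = 160, z = 28 mm in the jig's frame; axes as the jig's. The stop is a wooden block 78 mm across, 20 mm thick, top at z = 42 mm.
- part1: One of four like pale wooden toy blanks in a touching row on the rail: block 44 mm along the rail, 40 mm across, 32 mm tall, with a turned dome (32 mm across, 14 mm high) on top; about 50 g. Origin: centre of its underside; y axis along the rail to the end stop. This is the first, nearest the end stop; at the start it stands 50 to 110 mm short of the stop.
- part2: One of four like pale wooden toy blanks in a touching row on the rail: block 44 mm along the rail, 40 mm across, 32 mm tall, with a turned dome (32 mm across, 14 mm high) on top; about 50 g. Origin: centre of its underside; y axis along the rail to the end stop. Second from the stop.
- part3: One of four like pale wooden toy blanks in a touching row on the rail: block 44 mm along the rail, 40 mm across, 32 mm tall, with a turned dome (32 mm across, 14 mm high) on top; about 50 g. Origin: centre of its underside; y axis along the rail to the end stop. Third from the stop.
- part4: One of four like pale wooden toy blanks in a touching row on the rail: block 44 mm along the rail, 40 mm across, 32 mm tall, with a turned dome (32 mm across, 14 mm high) on top; about 50 g. Origin: centre of its underside; y axis along the rail to the end stop. The last, farthest from the stop; the rail behind it is free.
- bolt (a joint): Travel of the wooden bolt in m: 0 drawn back, 0.045 (hard stop) fully across. Slides along the jig's +x centred on y = -28 mm; stays where left; resists with about 1.5 N plus light damping. A bar 94 x 16 x 12 mm at z = 20.5 to 32.5 mm, over the fences, so blanks in its way block it; once across it clears the last blank by 4 mm. Its steel strap spans x -52 to -37, y -46 to -10 mm, top z = 40 mm.
- bolt_knob (a point): The bolt's round upright knob, 16 mm in diameter, z = 32.5 to 64.5 mm, at the bolt's outer (-x) end; this point is on its axis at z = 50 mm; axes as the jig's. In the jig's frame it is at x = -110 mm (drawn back) to -65 mm (fully across), y = -28 mm. The bar ends 8 mm behind this axis; bare board beyond.
- spare: Bystander: a spare blank just like those in the row, standing on the bench beyond the jig. Origin at the centre of its underside.
- tape: Bystander: roll of tape lying flat on the bench beyond the jig, 84 mm across, 24 mm tall. Origin at the centre of its underside.
- dome: Bystander: loose turned dome, 36 mm across, 20 mm tall, on the robot's side of the jig board near the stop end. Origin at the centre of its underside.
- pin: Bystander: small turned wooden pin, 24 mm across, 43 mm tall, standing on the robot's side of the jig board near the open end. Origin at the centre of its underside.
- glue: Bystander: white glue bottle, 48 mm across, 120 mm tall, standing to one side of the jig. Origin at the centre of its underside.
- sander: Bystander: sanding block 90 x 50 x 35 mm with a green face, lying to one side of the jig. Origin at the centre of its underside.
- brush: Bystander: brush 170 mm long lying to the left of the jig. Origin at its middle, on the bench.
There are look-alikes about, which are no part of the job. What is shaped like the part2 but yellow is not meant.

How it is judged:
By the outcome, as a careful person would: the job done as asked, in the order asked, and still so for the second after the job is handed in, with the robot touching nothing.
It also fails if it takes over 45 s, if anything falls off the work surface, if the arm or the gripper's body presses on something with over 40 N, if the wrist force passes 120 N, or if a joint passes its speed limit or range.

ROBOT

A 6-joint arm with a two-finger parallel gripper is mounted at the origin on the work surface. World frame = base frame: x ahead of the robot, y to its left, z up, the work surface at z = 0. Lengths are in m, angles in rad, forces in N, time in s.
With the tool pointing down it reaches from about 0.35 to 0.975 m from the base axis. Payload 4.9 kg.
Tool frame: the origin (TCP) lies at the very end of the fingers, on their centre line; the grasp point (between the pads) lies 19 mm behind it (manip.hold_point_z is the distance from the TCP to the grasp point, in m); z points along the fingers, y is the direction in which the jaws open and shut (so a half turn about z gives the same grasp; the last joint's range is limited). The gripper opens to 85 mm and grips with 20 to 120 N. Pads are 22 mm wide; open, the fingers measure 114 mm over their backs; the gripper's body (76 mm by 85 mm) begins 54 mm behind the grasp point. The pads swing forward as they close: fully open they stand 13 mm farther back than shut.
Start: joints at [-1.311, 0.053, 1.613, -0, 1.476, -0.119], TCP at [0.231, -0.581, 0.231] pointing down, gripper open.
Joint ranges: [-3.01, 3.01], [-1.01, 2.22], [0.06, 2.58], [-1.02, 4.17], [0.09, 2.62], [-3.14, 3.14]. Speed limits (rad/s): [2.57, 2.57, 3.14, 3.14, 3.14, 3.14].

INTERFACE

Orientations are given as a unit quaternion [w, x, y, z].
In Python, from plant import manip gives the robot as it stands. The module is installed in compiled form; this text tells all that it offers.
- The arm moves only by the shell command python3 -m creep 'ROWS'. ROWS is JSON, a list of rows, each a list of 7 numbers: the turn, a rotation vector about the tool's x, y, z in degrees, then the shift along the tool's x, y, z in m, then the opening, from 0 (shut) to 1 (fully open). In form: [[ax, ay, az, tx, ty, tz, jaw], ...]. A call has 1 to 20 rows; each row shifts and turns the commanded pose from where the row before left it, along the tool's axes as they then stand; what a row does not reach is not made up. A row lasts 1/12 s, in which the tool goes at most 41.7 mm and 7.16 degrees, less where a joint would pass 70% of its speed; a pose out of reach is approached as far as the arm can. A call is refused whole if a number of a shift passes 0.0417 or a number of a turn 7.16, either way. A call with a gripper value outside its range is refused whole. The fingers move at their own pace and stop on an object; the grip force is fixed at half the most. Time passes only in rows, so rows that do not move let the fingers close. It gives the time, the measured TCP pose, the force and the opening at its end, in the units of the state.
- manip.state(): the state, without advancing time (a new reading comes with each control period).
- manip.grab_frame(name): name is "scene" or "top" or "wrist"; returns the picture (384x512x3 uint8, blue, green, red); there is no depth.
- manip.get_calibration(name): a dict with "fx", "fy", "cx", "cy" (pixels), "xyz" and "attitude" of the camera in the world. Camera axes: x right, y down, z forward; pixel columns grow to the right and rows downward; lengths in m; the calibration is good to about 2 mm. A picture is of the moment at which its call begins: read the wrist's pose just before it. get_calibration takes no time and is no camera call; for the wrist camera it gives the pose at the moment of the call.
- manip.job_done(): hands the job in, once; it reports no verdict.
Trained networks look in the newest picture that a camera, given by its name, has taken for a name from the list of things; names that differ only in an ending like _2 or _b are one class to them, and where a whole thing is asked for, a point or a joint stands for the part that bears it (a point fixed in the world has none). Each returns a list of dicts, best first, with "confidence" (0 to 1); they miss things now and then, are a little off and sometimes report something else, mostly with a low value. They report only what shows in the picture. A call takes as long as a camera call. They do not tell look-alikes from the thing itself.
- manip.cut_out(target, camera): "pixels" (384x512 bool, what is visible of it) and "rect" ([left, top, right, bottom] in pixels, round what is visible of it).
The state is a dict: "time": time; "joint_pos": joint angles; "joint_vel": joint speeds; "joint_efforts": joint torques, N m; "tool_pos": TCP position; "tool_rot": TCP orientation; "contact_force": force on the tool from outside, world axes, zero at the start; "ft_torque": the same for the moment, N m; "gripper_width": opening from 0.0 (shut) to 1.0 (fully open).
Only numpy, scipy, OpenCV 4.12 (cv2) and the standard library are available. Lean on these libraries where they do the work, as an engineer would, in place of code of your own. Each camera call takes 0.05 s, during which the arm holds its last target.

## Working session

There is one attempt and no reset: what is moved stays moved. The work goes in short steps, Python scripts to look and compute and a shell command to move; the robot and the scene stay as the last step left them, time stands still between calls to the robot, and variables do not carry over. Pictures are saved under pics/ and viewed, and the job is handed in when it is done.

```bash
mkdir -p pics; python3 - <<'E'
from plant import manip
import cv2
s=manip.state(); print(s)
for n in("scene","top","wrist"):
    c=manip.get_calibration(n); print(n,c)
    cv2.imwrite(f"pics/a_{n}.png",manip.grab_frame(n))
E
```

```text
{'time': 0.0, 'joint_pos': array([-1.31102288e+00,  5.33169059e-02,  1.61427482e+00,  5.69612337e-07,
        1.47601236e+00, -1.18972288e-01]), 'joint_vel': array([-1.35551953e-03,  1.67859565e-04,  1.92658180e-03,  1.73083192e-03,
       -9.66703428e-05, -3.58572106e-04]), 'joint_efforts': array([ 1.11934543e-03, -3.93682730e+01, -3.70177388e+01, -7.12612518e-05,
        6.93030597e-03,  5.95954432e-06]), 'tool_pos': array([ 0.2309539 , -0.58009769,  0.23009925]), 'tool_rot': array([-1.00324021e-03,  9.82121990e-01,  1.88242891e-01, -7.04614051e-05]), 'contact_force': array([0.22771313, 0.42225954, 0.80857514]), 'ft_torque': array([ 0.0103686 ,  0.00615787, -0.06093506]), 'gripper_width': 1.0007489760815107}
scene {'fx': 383.7591672392121, 'fy': 383.7591672392121, 'cx': 249.71596356787296, 'cy': 187.2929503563987, 'xyz': array([1.22945224, 0.26055303, 1.1083036 ]), 'attitude': array([-0.16379445,  0.54905637,  0.78324159, -0.24133192])}
top {'fx': 478.9618925299406, 'fy': 478.9618925299406, 'cx': 265.4815594719711, 'cy': 190.3742257863379, 'xyz': array([ 3.11228566e-01, -2.58083647e-04,  1.33150398e+00]), 'attitude': array([-0.07674262,  0.73325639, -0.67182825,  0.0713613 ])}
wrist {'fx': 334.01222938445306, 'fy': 334.01222938445306, 'cx': 255.6880465821293, 'cy': 184.48196175646046, 'xyz': array([ 0.30883986, -0.54926872,  0.37417968]), 'attitude': array([ 0.13574938,  0.81642104, -0.55347068, -0.09326842])}
```

View pics/a_scene.png

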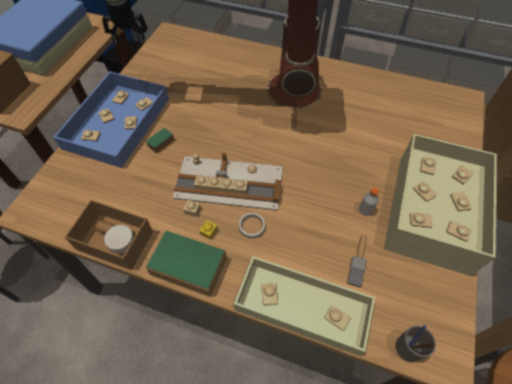

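View pics/a_top.png

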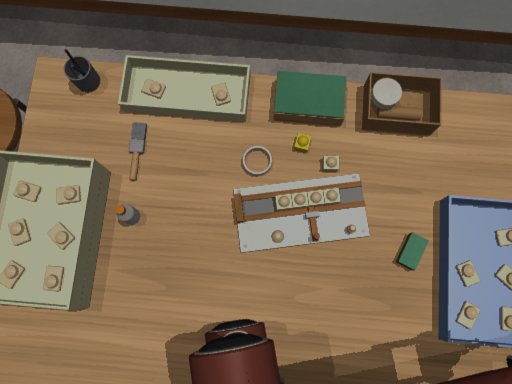

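View pics/a_wrist.png

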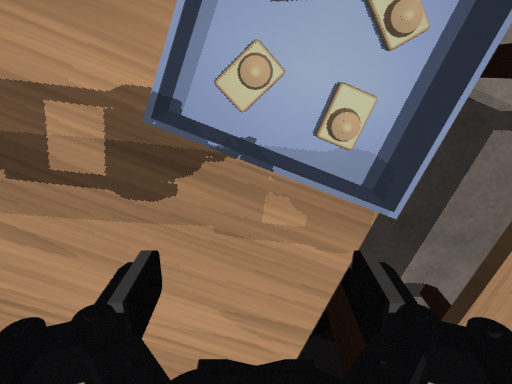

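```bash
cat > h.py <<'E'
import numpy as np,cv2
from scipy.spatial.transform import Rotation as R
def rot(q): return R.from_quat([q[1],q[2],q[3],q[0]]).as_matrix()
def pix2w(c,u,v,z):
    d=rot(c['attitude'])@np.array([(u-c['cx'])/c['fx'],(v-c['cy'])/c['fy'],1.]); o=np.array(c['xyz'])
    return o+d*(z-o[2])/d[2]
def w2pix(c,p):
    q=rot(c['attitude']).T@(np.array(p)-c['xyz']); return np.array([c['fx']*q[0]/q[2]+c['cx'],c['fy']*q[1]/q[2]+c['cy']])
E
python3 - <<'E'
from plant import manip
from h import *
im=manip.grab_frame("top"); c=manip.get_calibration("top")
cv2.imwrite("pics/b.png",cv2.resize(im[140:270,220:390],None,fx=4.6,fy=4.6,interpolation=cv2.INTER_CUBIC))
for n,z in(("jig",.012),("part1",.04),("bolt_knob",.03),("dome",.01),("pin",.03),("spare",.03),("stop_face",.04)):
    for d in manip.cut_out(n,"top")[:6]:
        m=d["pixels"].astype(np.uint8); v,u=np.nonzero(m)
        print(n,round(d["confidence"],2),d["rect"],u.mean().round(1),v.mean().round(1),pix2w(c,u.mean(),v.mean(),z).round(4))
        if n=="jig":
            r=cv2.minAreaRect(np.c_[u,v].astype(np.float32)); b=cv2.boxPoints(r)
            print(r,[pix2w(c,*p,.012)[:2].round(4) for p in b])
E
```

```text
jig 0.7 [234.6, 173.3, 368.0, 251.5] 299.6 214.3 [ 0.5321 -0.0786  0.012 ]
((300.83941650390625, 212.66371154785156), (64.71627044677734, 129.50979614257812), 82.60040283203125) [array([0.5876, 0.1153]), array([ 0.6677, -0.2432]), array([ 0.4871, -0.2745]), array([0.4106, 0.0743])]
jig 0.51 [306.7, 206.4, 319.9, 239.0] 313.2 224.7 [ 0.5062 -0.1181  0.012 ]
((313.0147705078125, 223.34967041015625), (33.523006439208984, 6.155043601989746), 81.57302856445312) [array([ 0.5538, -0.0991]), array([ 0.5579, -0.1159]), array([ 0.4664, -0.1355]), array([ 0.4625, -0.1189])]
part1 0.83 [291.3, 189.1, 310.1, 208.4] 299.5 199.9 [ 0.5671 -0.0737  0.04  ]
part1 0.8 [308.6, 187.7, 318.9, 207.7] 315.3 198.2 [ 0.5756 -0.1166  0.04  ]
part1 0.55 [291.9, 133.1, 312.6, 154.4] 302.2 143.0 [ 0.7307 -0.0695  0.04  ]
part1 0.48 [321.7, 185.7, 339.8, 200.3] 331.6 195.7 [ 0.5865 -0.1607  0.04  ]
bolt_knob 0.68 [308.9, 206.5, 319.2, 241.9] 313.7 226.7 [ 0.4981 -0.1182  0.03  ]
bolt_knob 0.34 [235.3, 173.9, 366.0, 250.3] 299.4 213.7 [ 0.5306 -0.0766  0.03  ]
dome 0.62 [321.9, 187.6, 342.7, 203.1] 331.5 196.0 [ 0.592  -0.1643  0.01  ]
pin 0.74 [289.0, 188.1, 309.4, 207.2] 299.8 200.2 [ 0.5684 -0.0751  0.03  ]
pin 0.64 [323.0, 152.1, 339.4, 171.0] 330.1 163.5 [ 0.6805 -0.1525  0.03  ]
pin 0.52 [346.1, 228.4, 355.7, 232.6] 351.0 228.8 [ 0.5013 -0.2201  0.03  ]
pin 0.5 [231.6, 174.0, 367.9, 251.4] 299.2 213.6 [ 0.5308 -0.0763  0.03  ]
pin 0.39 [396.4, 232.2, 427.8, 269.8] 411.7 251.3 [ 0.4544 -0.387   0.03  ]
spare 0.49 [320.5, 152.9, 340.3, 171.5] 330.0 163.6 [ 0.6803 -0.1522  0.03  ]
stop_face 0.71 [323.0, 154.6, 339.9, 171.1] 330.1 163.6 [ 0.6776 -0.1511  0.04  ]
stop_face 0.62 [231.6, 173.8, 370.1, 254.7] 299.1 213.8 [ 0.5284 -0.0752  0.04  ]
```

View pics/b.png

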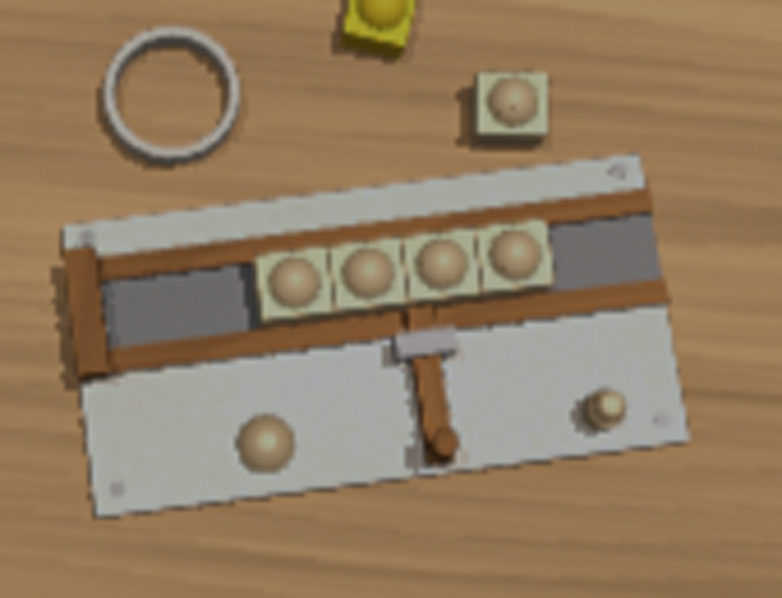

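```bash
cat >> h.py <<'E'
def jigfit(c,pts):
    # pts: list of (u,v, jig xyz); fit x,y,yaw by reprojection
    from scipy.optimize import least_squares
    P=np.array([p[2:] for p in pts],float); U=np.array([p[:2] for p in pts],float)
    def f(q):
        M=R.from_euler('z',q[2]).as_matrix()
        return np.ravel([w2pix(c,M@p+[q[0],q[1],0])-u for p,u in zip(P,U)])
    r=least_squares(f,[.55,-.08,.2]); return r.x,f(r.x).reshape(-1,2)
E
python3 - <<'E'
from plant import manip
from h import *
c=manip.get_calibration("top")
k=lambda x,y:(220+(x+.5)/4.6-.5,140+(y+.5)/4.6-.5)
pts=[(*k(63,230),.06,.18,.012),(*k(640,155),.06,-.18,.012),(*k(688,440),-.12,-.18,.012),(*k(97,516),-.12,.18,.012),(*k(446,436),-.11,-.028,.0645)]
q,r=jigfit(c,pts); print(q,np.degrees(q[2])); print(r.round(1))
M=R.from_euler('z',q[2]).as_matrix(); t=np.array([q[0],q[1],0])
# blanks: dome tops at z=58 centroid
for x,y in((294,281),(367,272),(441,263),(515,253)): print((M.T@(pix2w(c,*k(x,y),.052)-t)).round(4))
print("rear bottom-right/top-right of part4",[(M.T@(pix2w(c,*k(*p),.044)-t)).round(4) for p in((545,221),(552,284))])
for n,x,y,z in(("dome",266,443,.022),("pin",606,410,.04)): print(n,(M.T@(pix2w(c,*k(x,y),z)-t)).round(4))
# visualise
im=cv2.imread("pics/b.png")
for p in [(a,b,.02) for a in(.021,.036,-.021,-.036) for b in np.linspace(-.18,.16,12)]:
    u=w2pix(c,M@p+t); cv2.circle(im,tuple(int(v) for v in((u[0]+.5-220)*4.6-.5,(u[1]+.5-140)*4.6-.5)),2,(0,0,255),-1)
cv2.imwrite("pics/c.png",im)
E
```

```text
[ 0.56944134 -0.07413341  0.21752408] 12.463212008830862
[[-0.5 -1.2]
 [-0.1 -1. ]
 [ 0.6 -0.3]
 [-0.3  0.2]
 [ 0.3  2. ]]
[-0.0009  0.0456  0.052 ]
[-0.0011  0.002   0.052 ]
[-0.0014 -0.0422  0.052 ]
[-0.0011 -0.0867  0.052 ]
rear bottom-right/top-right of part4 [array([ 0.0173, -0.1089,  0.044 ]), array([-0.0211, -0.1069,  0.044 ])]
dome [-0.0905  0.0737  0.022 ]
pin [-0.0992 -0.1269  0.04  ]
```

View pics/c.png

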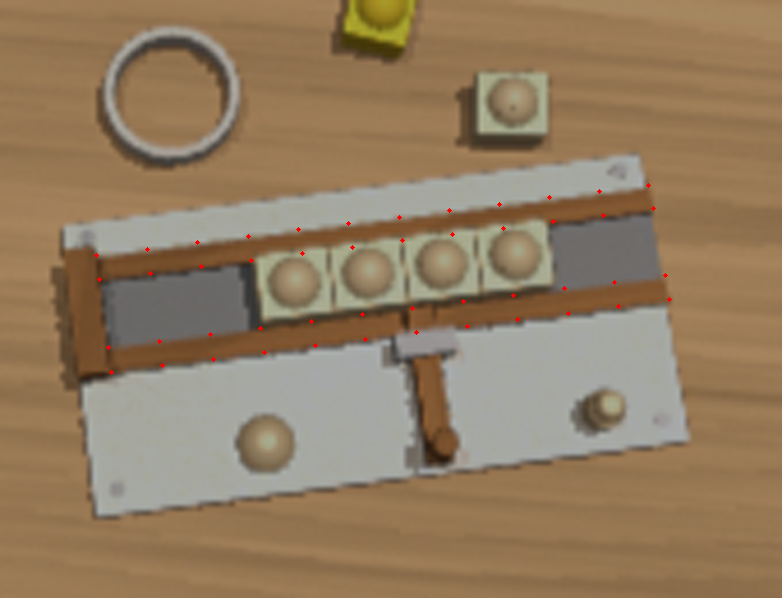

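```bash
cat >> h.py <<'E'
def goal(s,q,jp,verbose=True):
    """rotation (deg, about tool z etc.) and shift in tool axes (after rotation) to reach jig point jp, tool y along jig x, pointing down"""
    M=R.from_euler('z',q[2]).as_matrix(); p=M@np.array(jp)+[q[0],q[1],0]
    G=np.c_[M[:,1],M[:,0],[0,0,-1]]
    T=rot(s['tool_rot']); rv=R.from_matrix(T.T@G).as_rotvec(degrees=True)
    d=p-s['tool_pos']
    print("turn",rv.round(2),"shift mm in goal axes",(G.T@d*1e3).round(1),"in present axes",(T.T@d*1e3).round(1),"jig tcp mm",(M.T@(np.array(s['tool_pos'])-[q[0],q[1],0])*1e3).round(1),"F jig",(M.T@s['contact_force']).round(1), 't',round(s['time'],2))
E
python3 - <<'E'
from plant import manip
from h import *
c=manip.get_calibration("top")
k=lambda x,y:(220+(x+.5)/4.6-.5,140+(y+.5)/4.6-.5)
pts=[(*k(63,230),.06,.18,.012),(*k(640,155),.06,-.18,.012),(*k(688,440),-.12,-.18,.012),(*k(97,516),-.12,.18,.012)]
q,r=jigfit(c,pts); print(q,np.degrees(q[2])); print(r.round(1))
goal(manip.state(),q,(0,-.15,.17))
E
```

```text
[ 0.56797763 -0.07448354  0.21648574] 12.403719065122104
[[-0.4 -0.8]
 [ 0.1 -0.4]
 [ 0.7  0.4]
 [-0.3  0.7]]
turn [ -0.   -0.  -80.7] shift mm in goal axes [272.  437.7  61.3] in present axes [ 475.9 -197.7   61.3] jig tcp mm [-437.7 -422.   231.3] F jig [-0.3 -0.5 -0.1] t 0.55
```

```bash
python3 -m creep '[[0,0,-6.725,0,0,0,0],[0,0,-6.725,0,0,0,0],[0,0,-6.725,0,0,0,0],[0,0,-6.725,0,0,0,0],[0,0,-6.725,0,0,0,0],[0,0,-6.725,0,0,0,0],[0,0,-6.725,0,0,0,0],[0,0,-6.725,0,0,0,0],[0,0,-6.725,0,0,0,0],[0,0,-6.725,0,0,0,0],[0,0,-6.725,0,0,0,0],[0,0,-6.725,0,0,0,0]]'
python3 -m creep '[[0,0,0,0.0136,0.0219,0.003,0],[0,0,0,0.0136,0.0219,0.003,0],[0,0,0,0.0136,0.0219,0.003,0],[0,0,0,0.0136,0.0219,0.003,0],[0,0,0,0.0136,0.0219,0.003,0],[0,0,0,0.0136,0.0219,0.003,0],[0,0,0,0.0136,0.0219,0.003,0],[0,0,0,0.0136,0.0219,0.003,0],[0,0,0,0.0136,0.0219,0.003,0],[0,0,0,0.0136,0.0219,0.003,0],[0,0,0,0.0136,0.0219,0.003,0],[0,0,0,0.0136,0.0219,0.003,0],[0,0,0,0.0136,0.0219,0.003,0],[0,0,0,0.0136,0.0219,0.003,0],[0,0,0,0.0136,0.0219,0.003,0],[0,0,0,0.0136,0.0219,0.003,0],[0,0,0,0.0136,0.0219,0.003,0],[0,0,0,0.0136,0.0219,0.003,0],[0,0,0,0.0136,0.0219,0.003,0],[0,0,0,0.0136,0.0219,0.003,0]]'
python3 - <<'E'
from plant import manip
from h import *
q=[.56798,-.07448,.21649]
s=manip.state(); goal(s,q,(0,-.15,.17)); print(s['gripper_width'])
c=manip.get_calibration("wrist"); np.save("wc.npy",c,allow_pickle=True)
im=manip.grab_frame("wrist")
M=R.from_euler('z',q[2]).as_matrix(); t=np.array([q[0],q[1],0])
cv2.imwrite("w1.png",im)
o=cv2.resize(im,None,fx=1.5,fy=1.5,interpolation=cv2.INTER_CUBIC)
for p in [(a,b,.02) for a in(.021,.036,-.021,-.036) for b in np.linspace(-.18,.16,12)]+[(.06,-.18,.012),(-.12,-.18,.012),(.06,.18,.012),(-.12,.18,.012),(-.11,-.028,.0645)]:
    u=w2pix(c,M@p+t)*1.5; cv2.circle(o,(int(u[0]),int(u[1])),2,(0,0,255),-1)
cv2.imwrite("pics/w1.png",o)
E
```

```text
time: 1.55
tool_pos: [0.2311, -0.5807, 0.2313]
tool_rot: [0.0, 0.624, 0.781, -0.0]
contact_force: [0.1, -0.1, 0.5]
gripper_width: 0.002
time: 3.22
tool_pos: [0.6014, -0.22, 0.1713]
tool_rot: [0.0, 0.627, 0.779, 0.0]
contact_force: [0.0, -1.1, -0.1]
gripper_width: -0.003
turn [0.01 0.01 0.  ] shift mm in goal axes [-0.7 -1.4  1.3] in present axes [-0.7 -1.4  1.3] jig tcp mm [   1.4 -149.3  171.3] F jig [-0.2 -1.1 -0.1] t 3.22
-0.003030471656999342
```

View pics/w1.png

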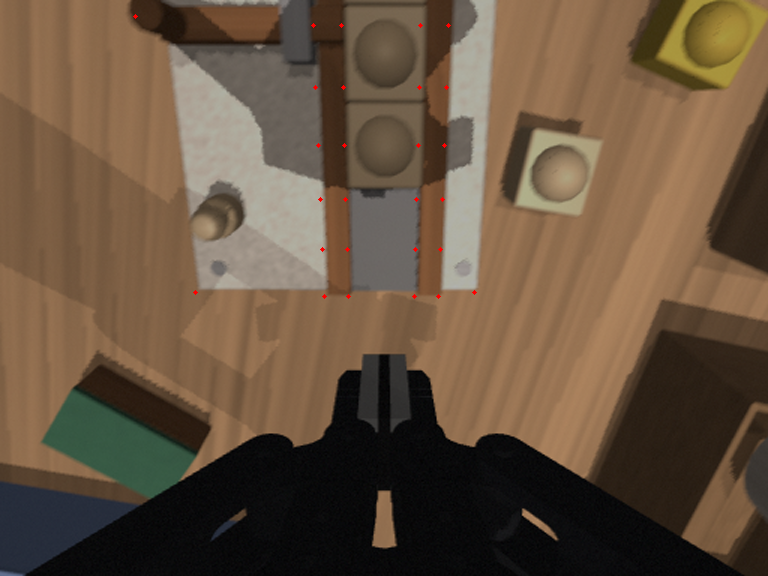

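```bash
python3 - <<'E'
from h import *
c=np.load("wc.npy",allow_pickle=True).item()
k=lambda x,y:((x+.5)/1.5-.5,(y+.5)/1.5-.5)
pts=[(*k(198,289),-.12,-.18,.012),(*k(478,289),.06,-.18,.012),(*k(328,294),-.036,-.18,.02),(*k(351,294),-.021,-.18,.02),(*k(417,294),.021,-.18,.02),(*k(441,294),.036,-.18,.02),(*k(150,13),-.11,-.028,.0645)]
q,r=jigfit(c,pts); print(q,np.degrees(q[2])); print(r.round(1))
M=R.from_euler('z',q[2]).as_matrix(); t=np.array([q[0],q[1],0])
for p in((346,187),(424,187)): print((M.T@(pix2w(c,*k(*p),.044)-t)).round(4))
for z in(.0,.02,.04):print('pin', (M.T@(pix2w(c,*k(208,222),z)-t)).round(4))
E
```

```text
[ 0.57273493 -0.07222954  0.20114708] 11.524878804754847
[[ 0.9 -0.7]
 [ 0.1  2. ]
 [ 0.3  0.2]
 [ 0.8  0.4]
 [ 1.2  1. ]
 [ 1.   1.3]
 [-3.  -2.1]]
[-0.0225 -0.1087  0.044 ]
[ 0.0195 -0.1081  0.044 ]
pin [-0.1144 -0.1393  0.    ]
pin [-0.1073 -0.1347  0.02  ]
pin [-0.1003 -0.1301  0.04  ]
```

```bash
cat > st.py <<'E'
import sys
from plant import manip
from h import *
goal(manip.state(),[.5696,-.0723,.2165],[float(a)/1e3 for a in sys.argv[1:4]])
E
python3 st.py 0 -150 26
```

```text
turn [ 0.14 -0.14  0.17] shift mm in goal axes [ -1.8  -2.2 144.6] in present axes [ -2.1  -2.6 144.6] jig tcp mm [   2.2 -148.2  170.6] F jig [-1.8  3.7  0.3] t 3.27
```

```bash
python3 -m creep '[[0,0,0,0,-0.002,0.02,0],[0,0,0,0,0,0.02,0],[0,0,0,0,0,0.02,0],[0,0,0,0,0,0.02,0],[0,0,0,0,0,0.02,0],[0,0,0,0,0,0.02,0],[0,0,0,0,0,0.015,0],[0,0,0,0,0,0.01,0],[0,0,0,0,0,0,0]]'; python3 st.py 0 -27 26
python3 - <<'E'
from plant import manip
import cv2
for n in("wrist","scene"):
    im=manip.grab_frame(n)
    if n=="scene": im=cv2.resize(im[140:220,150:310],None,fx=4.5,fy=4.5,interpolation=cv2.INTER_CUBIC)
    cv2.imwrite(f"pics/d_{n}.png",im)
E
```

```text
time: 4.02
tool_pos: [0.5968, -0.2206, 0.0235]
tool_rot: [-0.002, 0.627, 0.779, -0.0]
contact_force: [0.5, 0.0, 0.2]
gripper_width: -0.001
turn [-0.21 -0.17 -0.01] shift mm in goal axes [123.7   5.3  -2.5] in present axes [123.7   5.3  -2.1] jig tcp mm [  -5.3 -150.7   23.5] F jig [ 0.5 -0.1  0.2] t 4.02
```

View pics/d_wrist.png

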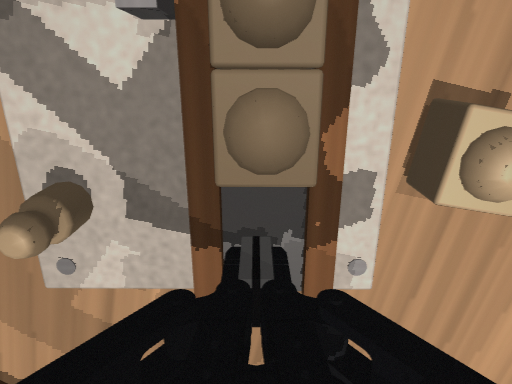

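View pics/d_scene.png

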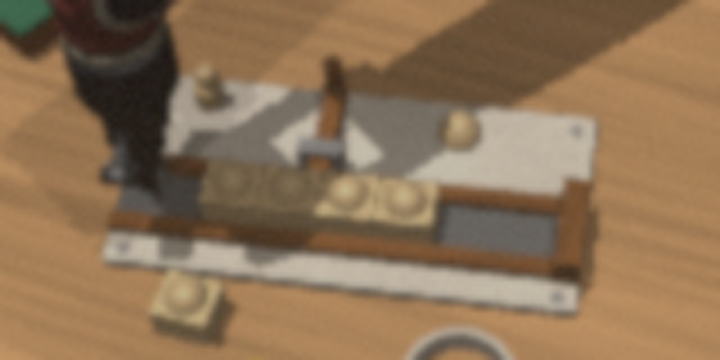

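```bash
python3 -m creep '[[0,0,0,0.005,0.002,0,0],[0,0,0,0.005,0.002,-0.001,0],[0,0,0,0.005,0,-0.001,0],[0,0,0,0.005,0,0,0],[0,0,0,0.005,0,0,0],[0,0,0,0.005,0,0,0],[0,0,0,0.005,0,0,0],[0,0,0,0.005,0,0,0],[0,0,0,0.005,0,0,0],[0,0,0,0.005,0,0,0],[0,0,0,0.005,0,0,0],[0,0,0,0.005,0,0,0],[0,0,0,0.005,0,0,0],[0,0,0,0.005,0,0,0]]'; python3 st.py 0 -27 26
```

```text
time: 5.28
tool_pos: [0.5874, -0.1517, 0.0284]
tool_rot: [0.0, 0.627, 0.779, 0.0]
contact_force: [0.9, -1.8, 1.2]
gripper_width: -0.0
turn [ 0.01  0.01 -0.  ] shift mm in goal axes [54.4 -0.3  2.4] in present axes [54.4 -0.3  2.4] jig tcp mm [  0.3 -81.4  28.4] F jig [ 0.5 -1.9  1.2] t 5.28
```

```bash
python3 -m creep '[[0,0,0,0.004,0,0,0],[0,0,0,0.004,0,0,0],[0,0,0,0.004,0,0,0],[0,0,0,0.004,0,0,0],[0,0,0,0.004,0,0,0],[0,0,0,0.004,0,0,0],[0,0,0,0.004,0,0,0],[0,0,0,0.004,0,0,0],[0,0,0,0.004,0,0,0],[0,0,0,0.003,0,0,0],[0,0,0,0.003,0,0,0],[0,0,0,0.002,0,0,0],[0,0,0,0.002,0,0,0],[0,0,0,0.001,0,0,0]]'; python3 st.py 0 -27 26
python3 - <<'E'
from plant import manip
import cv2
for n in("wrist","scene"):
    im=manip.grab_frame(n)
    if n=="scene": im=cv2.resize(im[140:220,150:310],None,fx=4.5,fy=4.5,interpolation=cv2.INTER_CUBIC)
    cv2.imwrite(f"pics/e_{n}.png",im)
E
```

```text
time: 6.45
tool_pos: [0.5772, -0.106, 0.0282]
tool_rot: [-0.0, 0.627, 0.779, -0.0]
contact_force: [0.1, -1.7, 0.5]
gripper_width: -0.002
turn [-0.01 -0.01  0.01] shift mm in goal axes [ 7.5 -0.2  2.2] in present axes [ 7.5 -0.2  2.2] jig tcp mm [  0.2 -34.5  28.2] F jig [-0.3 -1.7  0.5] t 6.45
```

View pics/e_wrist.png

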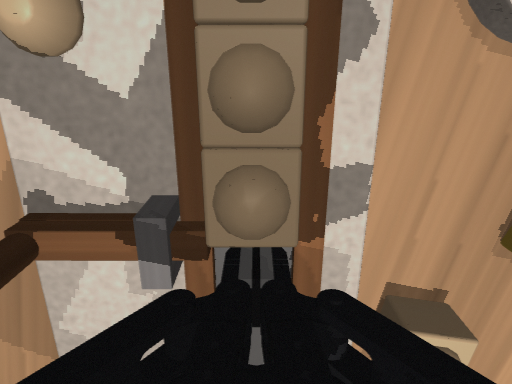

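View pics/e_scene.png

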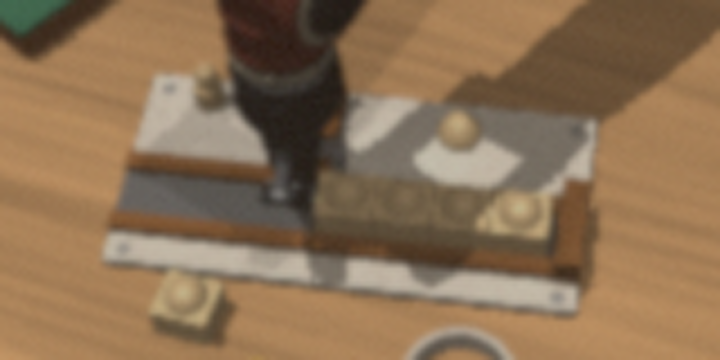

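Row nearly home (scene crop: first blank ends at x≈553, stop face ≈557). Continue at 1 mm per row.

```bash
python3 -m creep '[[0,0,0,0.001,0,0,0],[0,0,0,0.001,0,0,0],[0,0,0,0.001,0,0,0],[0,0,0,0.001,0,0,0],[0,0,0,0.001,0,0,0]]'; python3 st.py 0 -27 26
```

```text
time: 6.97
tool_pos: [0.5761, -0.1012, 0.0281]
tool_rot: [-0.0, 0.627, 0.779, -0.0]
contact_force: [0.7, -0.4, -0.7]
gripper_width: -0.002
turn [-0.02 -0.01 -0.  ] shift mm in goal axes [ 2.6 -0.1  2.1] in present axes [ 2.6 -0.1  2.1] jig tcp mm [  0.1 -29.6  28.1] F jig [ 0.6 -0.5 -0.7] t 6.97
```

```bash
python3 -m creep '[[0,0,0,0.001,0,0,0],[0,0,0,0.001,0,0,0]]'; python3 st.py 0 -27 26
```

```text
time: 7.13
tool_pos: [0.5757, -0.0995, 0.0282]
tool_rot: [0.0, 0.627, 0.779, -0.0]
contact_force: [0.4, -5.0, -1.9]
gripper_width: -0.001
turn [-0.01  0.03  0.01] shift mm in goal axes [ 0.9 -0.1  2.2] in present axes [ 0.9 -0.1  2.2] jig tcp mm [  0.1 -27.9  28.2] F jig [-0.7 -4.9 -1.9] t 7.13
```

```bash
python3 -m creep '[[0,0,0,0.001,0,0,0],[0,0,0,0,0,0,0]]'; python3 st.py 0 -27 26
```

```text
time: 7.3
tool_pos: [0.5759, -0.0994, 0.0286]
tool_rot: [0.001, 0.626, 0.78, -0.001]
contact_force: [-0.3, -5.5, -2.1]
gripper_width: -0.003
turn [0.02 0.15 0.03] shift mm in goal axes [ 0.9 -0.3  2.6] in present axes [ 0.9 -0.3  2.6] jig tcp mm [  0.3 -27.9  28.6] F jig [-1.5 -5.3 -2.1] t 7.3
```

```bash
python3 -m creep '[[0,0,0,0.0005,0,0,0],[0,0,0,0,0,0,0]]'; python3 st.py 0 -27 26
```

```text
time: 7.47
tool_pos: [0.576, -0.0994, 0.0288]
tool_rot: [0.002, 0.626, 0.779, -0.001]
contact_force: [0.7, -6.6, -0.6]
gripper_width: -0.001
turn [0.04 0.2  0.02] shift mm in goal axes [ 0.9 -0.4  2.8] in present axes [ 0.9 -0.4  2.8] jig tcp mm [  0.4 -27.9  28.8] F jig [-0.7 -6.6 -0.6] t 7.47
```

```bash
python3 -m creep '[[0,0,0,0.001,0,0,0],[0,0,0,0.001,0,0,0],[0,0,0,0,0,0,0]]'; python3 st.py 0 -27 26; python3 -m creep '[[0,0,0,-0.004,0,0,0],[0,0,0,-0.008,0,0,0],[0,0,0,-0.01,0,0,0],[0,0,0,-0.01,0,-0.01,0],[0,0,0,0,0,-0.025,0],[0,0,0,0,0,-0.03,0],[0,0,0,0,-0.01,-0.03,0],[0,0,0,0,-0.02,-0.03,0],[0,0,0,0,-0.025,-0.03,0],[0,0,0,0,-0.025,0,0],[0,0,0,0,-0.025,0,0],[0,0,0,0,-0.025,0,0],[0,0,0,0,0,0,0]]'; python3 st.py -145 -60 170
python3 - <<'E'
from plant import manip
from h import *
np.save("wc.npy",manip.get_calibration("wrist"),allow_pickle=True)
for n in("wrist","scene","top"):
    im=manip.grab_frame(n); cv2.imwrite(f"f_{n}.png",im)
    if n=="scene": im=cv2.resize(im[140:220,150:310],None,fx=4.8,fy=4.8,interpolation=cv2.INTER_CUBIC)
    if n=="top": im=cv2.resize(im[140:270,220:390],None,fx=4.6,fy=4.6,interpolation=cv2.INTER_CUBIC)
    if n=="wrist": im=cv2.resize(im,None,fx=1.5,fy=1.5,interpolation=cv2.INTER_CUBIC)
    cv2.imwrite(f"pics/f_{n}.png",im)
E
```

```text
time: 7.72
tool_pos: [0.5764, -0.0993, 0.0294]
tool_rot: [0.004, 0.626, 0.78, -0.002]
contact_force: [2.0, -11.7, -1.3]
gripper_width: 0.002
turn [0.11 0.43 0.04] shift mm in goal axes [ 0.8 -0.8  3.4] in present axes [ 0.8 -0.8  3.4] jig tcp mm [  0.8 -27.8  29.4] F jig [ -0.5 -11.9  -1.3] t 7.72
time: 8.8
tool_pos: [0.4522, -0.156, 0.1838]
tool_rot: [-0.0, 0.627, 0.779, -0.0]
contact_force: [0.6, 0.3, -0.4]
gripper_width: 0.002
turn [-0.05  0.01 -0.12] shift mm in goal axes [ -3.5 -12.4  13.8] in present axes [ -3.5 -12.3  13.8] jig tcp mm [-132.6  -56.5  183.8] F jig [ 0.7  0.2 -0.4] t 8.8
```

View pics/f_wrist.png

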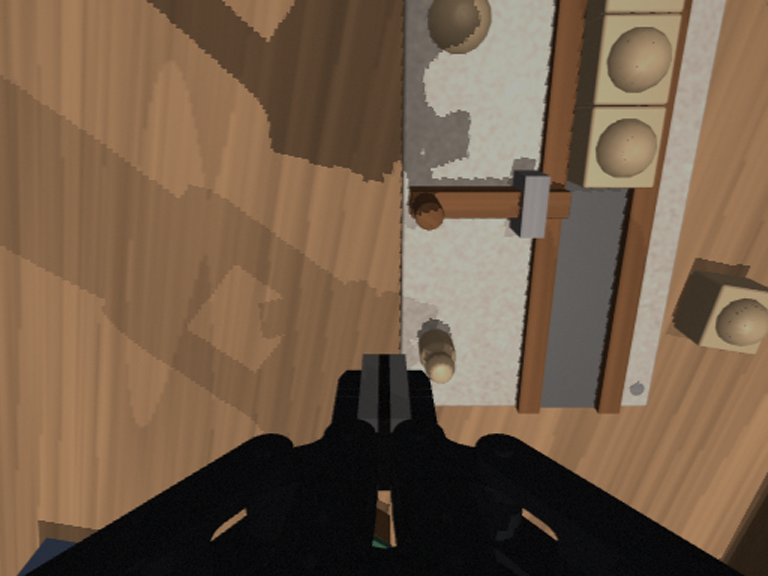

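View pics/f_scene.png

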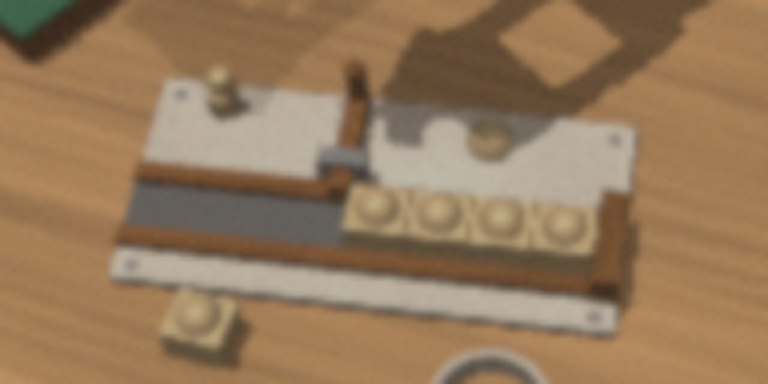

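View pics/f_top.png

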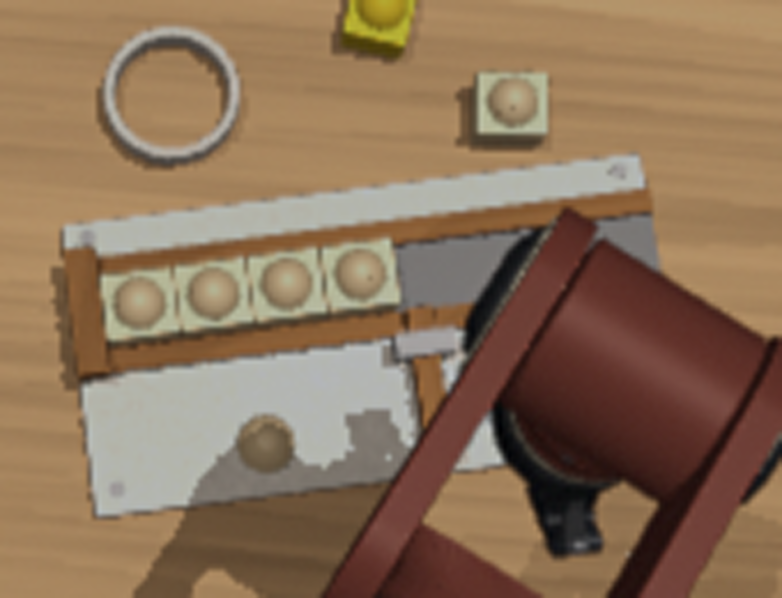

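```bash
python3 - <<'E'
from h import *
c=np.load("wc.npy",allow_pickle=True).item()
k=lambda x,y:((x+.5)/1.5-.5,(y+.5)/1.5-.5)
q=[.5696,-.0723,.2165]
M=R.from_euler('z',q[2]).as_matrix(); t=np.array([q[0],q[1],0])
print('proj exp',w2pix(c,M@[-.11,-.028,.0645]+t)*1.5)
for n,x,y,z in(('knob',430,216,.0645),('pin top',440,371,.055),('end L',518,412,.02),('end R',622,412,.02),('board r',646,404,.012),('bar end',412,190,.0325),('p4 rear l',584,185,.044),('p4 rear r',653,187,.044),('bolt tipN',570,218,.0325),('bolttipF',570,192,.0325)): print(n,(M.T@(pix2w(c,*k(x,y),z)-t)*1e3).round(1))
E
python3 st.py -150 -28 170; python3 - <<'E'
import cv2
im=cv2.imread('f_wrist.png')[90:270,240:440]
cv2.imwrite('pics/g.png',cv2.resize(im,None,fx=3.3,fy=3.3,interpolation=cv2.INTER_CUBIC))
E
```

```text
proj exp [426.2215934  214.49348186]
knob [-108.1  -28.7   64.5]
pin top [ -98.4 -127.5   55. ]
end L [ -37.  -180.7   20. ]
end R [  37.4 -180.8   20. ]
board r [  58.2 -179.4   12. ]
bar end [-116.2  -20.    32.5]
p4 rear l [-20.  -15.5  44. ]
p4 rear r [ 19.1 -16.7  44. ]
bolt tipN [-21.3 -36.9  32.5]
bolttipF [-23.1 -21.3  32.5]
turn [ 0.08  0.04 -0.04] shift mm in goal axes [ 28.9 -20.6  14.1] in present axes [ 28.8 -20.6  14.1] jig tcp mm [-129.4  -56.9  184.1] F jig [-0.2 -0.2 -0.1] t 8.95
```

View pics/g.png

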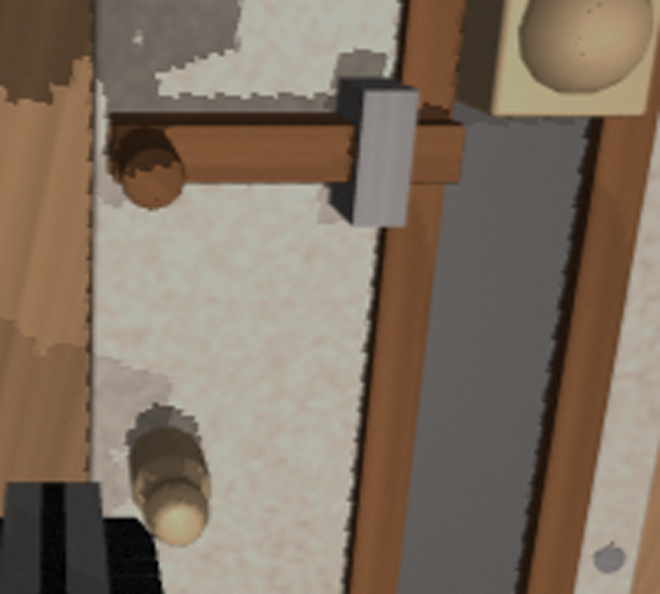

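```bash
python3 -m creep '[[0,0,0,0.014,-0.01,0,0],[0,0,0,0.0145,-0.009,0,0],[0,0,0,0,0,0.02,0],[0,0,0,0,0,0.025,0],[0,0,0,0,0,0.025,0],[0,0,0,0,0,0.025,0],[0,0,0,0,0,0.02,0],[0,0,0,0,0,0.015,0],[0,0,0,0,0,0.01,0],[0,0,0,0,0,0,0],[0,0,0,0,0,0,0]]'; python3 st.py -132.5 -28 42
python3 - <<'E'
from plant import manip
import cv2
cv2.imwrite("pics/h.png",manip.grab_frame("wrist"))
E
```

```text
time: 9.87
tool_pos: [0.4308, -0.1314, 0.0434]
tool_rot: [-0.0, 0.626, 0.78, 0.0]
contact_force: [0.2, -0.7, 0.3]
gripper_width: 0.003
turn [-0.02 -0.03  0.03] shift mm in goal axes [-0.1 15.8  1.4] in present axes [-0.1 15.8  1.4] jig tcp mm [-148.3  -27.9   43.4] F jig [ 0.1 -0.7  0.3] t 9.87
```

View pics/h.png

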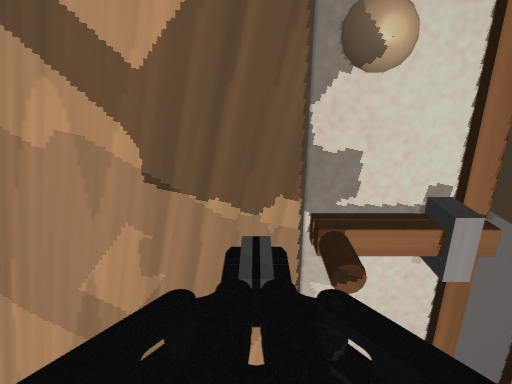

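```bash
python3 -m creep '[[0,0,0,0,0.004,0,0],[0,0,0,0,0.004,0,0],[0,0,0,0,0.004,0,0],[0,0,0,0,0.003,0,0],[0,0,0,0,0.003,0,0],[0,0,0,0,0.003,0,0],[0,0,0,0,0.003,0,0],[0,0,0,0,0.003,0,0]]'; python3 st.py -87.5 -28 42
```

```text
time: 10.58
tool_pos: [0.4568, -0.1256, 0.0433]
tool_rot: [-0.0, 0.627, 0.779, -0.0]
contact_force: [-1.8, 0.1, 1.6]
gripper_width: -0.001
turn [-0.03  0.    0.  ] shift mm in goal axes [-0.1 34.1  1.3] in present axes [-0.1 34.1  1.3] jig tcp mm [-121.6  -27.9   43.3] F jig [-1.8  0.5  1.6] t 10.58
```

```bash
python3 -m creep '[[0,0,0,0,0.003,0,0],[0,0,0,0,0.003,0,0],[0,0,0,0,0.003,0,0],[0,0,0,0,0.003,0,0],[0,0,0,0,0.003,0,0],[0,0,0,0,0.003,0,0],[0,0,0,0,0.003,0,0],[0,0,0,0,0.003,0,0],[0,0,0,0,0.002,0,0],[0,0,0,0,0.002,0,0]]'; python3 st.py -87.5 -28 42
python3 - <<'E'
from plant import manip
import cv2
cv2.imwrite("pics/i.png",manip.grab_frame("wrist"))
E
```

```text
time: 11.42
tool_pos: [0.4842, -0.1195, 0.0433]
tool_rot: [-0.0, 0.627, 0.779, -0.0]
contact_force: [-1.0, -1.5, 2.2]
gripper_width: -0.002
turn [-0. -0.  0.] shift mm in goal axes [-0.2  6.   1.3] in present axes [-0.2  6.   1.3] jig tcp mm [-93.5 -27.8  43.3] F jig [-1.3 -1.2  2.2] t 11.42
```

View pics/i.png

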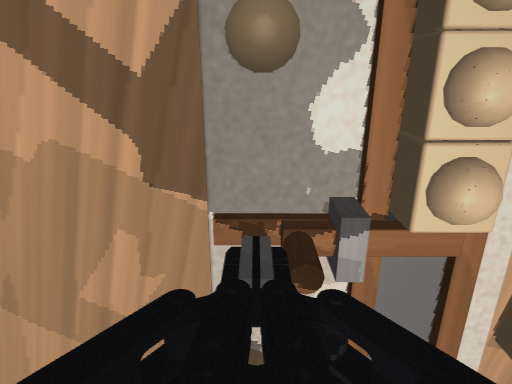

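```bash
python3 -m creep '[[0,0,0,0,0.002,0,0],[0,0,0,0,0.0015,0,0],[0,0,0,0,0.0015,0,0],[0,0,0,0,0.001,0,0]]'; python3 st.py -87.5 -28 42
```

```text
time: 11.8
tool_pos: [0.4898, -0.1182, 0.0432]
tool_rot: [-0.0, 0.627, 0.779, -0.0]
contact_force: [-3.0, -2.2, 2.1]
gripper_width: 0.005
turn [-0.02 -0.01  0.  ] shift mm in goal axes [-0.3  0.3  1.2] in present axes [-0.3  0.3  1.2] jig tcp mm [-87.8 -27.7  43.2] F jig [-3.4 -1.5  2.1] t 11.8
```

```bash
python3 -m creep '[[0,0,0,0,0.001,0,0],[0,0,0,0,0.001,0,0],[0,0,0,0,0,0,0]]'; python3 st.py -87.5 -28 42
```

```text
time: 12.05
tool_pos: [0.49, -0.1182, 0.0431]
tool_rot: [-0.002, 0.626, 0.78, -0.002]
contact_force: [-9.6, -2.1, 5.6]
gripper_width: -0.002
turn [-0.31 -0.04  0.03] shift mm in goal axes [-0.3  0.1  1.1] in present axes [-0.3  0.1  1.1] jig tcp mm [-87.6 -27.7  43.1] F jig [-9.8 -0.   5.6] t 12.05
```

Hard stop reached (TCP halts at x = −87.6, force jumps to 10 N). Press slightly more, then retreat and check.

```bash
python3 -m creep '[[0,0,0,0,0.001,0,0],[0,0,0,0,0,0,0]]'; python3 st.py -87.5 -28 42; python3 -m creep '[[0,0,0,0,-0.004,0,0],[0,0,0,0,-0.008,0,0],[0,0,0,0,-0.012,0,0],[0,0,0,0,-0.012,-0.01,0],[0,0,0,0,-0.01,-0.025,0],[0,0,0,0,0,-0.03,0],[0,0,0,0,0,-0.035,0],[0,0,0,-0.02,0,-0.035,0],[0,0,0,-0.035,0,0,0],[0,0,0,-0.035,0,0,0],[0,0,0,-0.03,0,0,0],[0,0,0,0,0,0,0],[0,0,0,0,0,0,0]]'
python3 - <<'E'
from plant import manip
from h import *
np.save("wc.npy",manip.get_calibration("wrist"),allow_pickle=True)
for n in("wrist","scene","top"):
    im=manip.grab_frame(n)
    if n=="scene": im=cv2.resize(im[140:220,150:310],None,fx=4.8,fy=4.8,interpolation=cv2.INTER_CUBIC)
    if n=="top": im=cv2.resize(im[140:270,220:390],None,fx=4.6,fy=4.6,interpolation=cv2.INTER_CUBIC)
    if n=="wrist": im=cv2.resize(im,None,fx=1.5,fy=1.5,interpolation=cv2.INTER_CUBIC)
    cv2.imwrite(f"pics/j_{n}.png",im)
E
```

```text
time: 12.22
tool_pos: [0.4901, -0.1182, 0.043]
tool_rot: [-0.003, 0.626, 0.78, -0.003]
contact_force: [-12.8, -2.7, 8.2]
gripper_width: 0.002
turn [-0.45 -0.05  0.04] shift mm in goal axes [-0.3  0.   1. ] in present axes [-0.3  0.1  1. ] jig tcp mm [-87.5 -27.7  43. ] F jig [-13.1   0.1   8.2] t 12.22
time: 13.3
tool_pos: [0.4735, -0.2457, 0.1782]
tool_rot: [-0.0, 0.627, 0.779, 0.0]
contact_force: [-0.2, 1.0, 0.3]
gripper_width: 0.002
```

View pics/j_wrist.png

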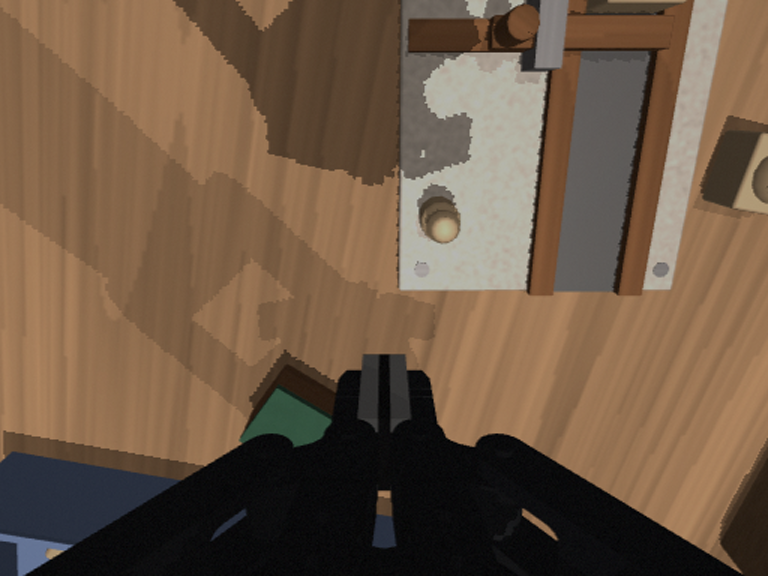

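View pics/j_scene.png

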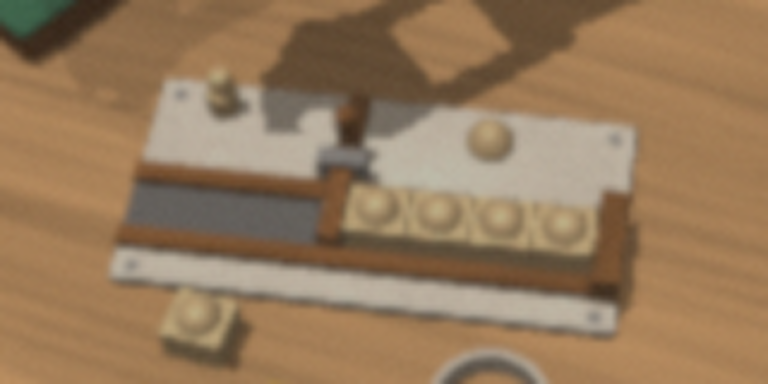

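View pics/j_top.png

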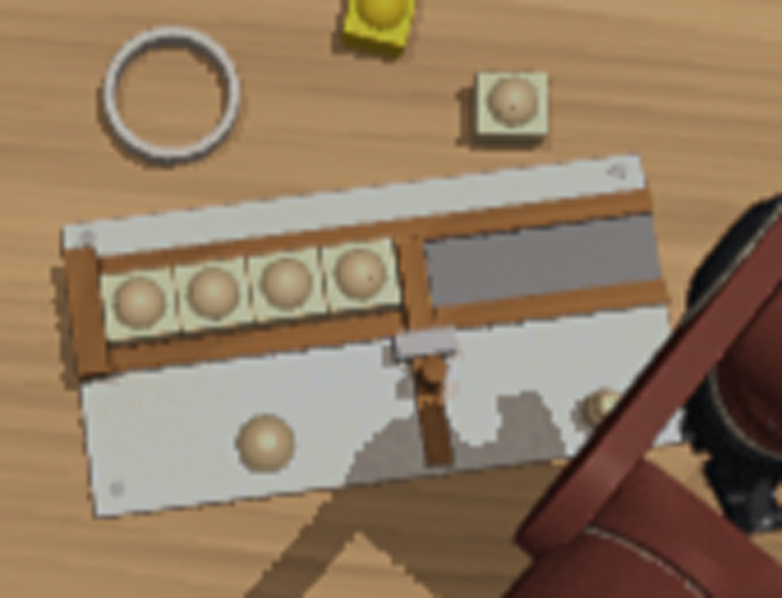

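```bash
python3 - <<'E'
from h import *
c=np.load("wc.npy",allow_pickle=True).item()
k=lambda x,y:((x+.5)/1.5-.5,(y+.5)/1.5-.5)
q=[.5696,-.0723,.2165]
M=R.from_euler('z',q[2]).as_matrix(); t=np.array([q[0],q[1],0])
for n,x,y,z in(('knob',522,23,.0645),('tipN',669,47,.0325),('tipF',674,15,.0325),('strip end z20',409,52,.0205),('pin',444,228,.055)): print(n,(M.T@(pix2w(c,*k(x,y),z)-t)*1e3).round(1))
E
python3 - <<'E'
from h import *
im=cv2.imread('pics/j_wrist.png')[0:110,380:720]; cv2.imwrite('pics/k.png',cv2.resize(im,None,fx=2.3,fy=2.3,interpolation=cv2.INTER_CUBIC))
E
```

```text
knob [-66.8 -28.9  64.5]
tipN [ 19.8 -36.   32.5]
tipF [ 19.6 -20.9  32.5]
strip end z20 [-116.9  -37.1   20.5]
pin [ -98.2 -128.2   55. ]
```

View pics/k.png

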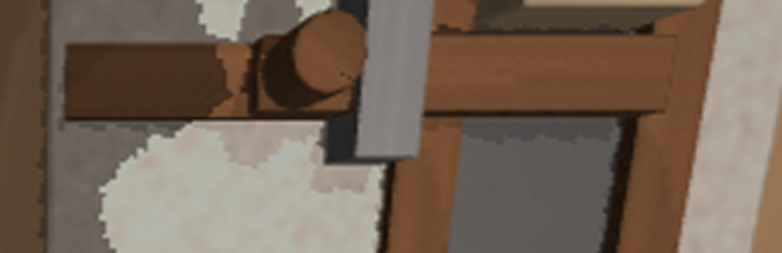

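```bash
python3 - <<'E'
from plant import manip
s=manip.state(); print(s['time'],s['contact_force']); print(manip.job_done())
E
```

```text
13.45 [ 0.49520926  0.0928593  -0.16420484]
the job is handed in; nothing more can be done
None
```

The row of four blanks is home against the end stop and the bolt is pushed across behind it. I handed the job in at 13.5 s with the arm clear of everything.

- **Row:** I pushed it with shut fingers behind the last blank until the tool stopped moving and the force rose to about 12 N. The last blank's rear face then measured y ≈ −16 mm (it should be −16), and I saw no gaps in the scene or top pictures.
- **Bolt:** I pushed its knob until the tool stopped again, at x = −87.5 mm with about 13 N. That is where the fingers should be with the bolt at its hard stop.
- **Disagreement:** in the last wrist picture the knob measured x ≈ −67 mm and the bar's tip about 20 mm, against −65 and 21 expected. This is within the roughly 2 mm camera error, and I relied on the force stop.
- **Bystanders:** the dome and pin on the jig board measured or looked the same as at the start. The spare, the tape and the yellow look-alike look unmoved. I did not check the glue, sander or brush separately, but the tool did not go near them.
- **Networks:** some of their labels were wrong (for example, the dome was reported on a blank), so I used my own fit of the jig's corners and fences instead.

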